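# Shift the feed gearbox to rapid and start it

## Task

Put the bench feed gearbox in rapid and start it: with the fingertips, push the red selector knob along its slot from neutral, on past the first notch (yellow mark), right up to the second stop (red mark); push it only, do not pinch it. Then press the green start button fully down and let go, finishing with the hand clear. Leave the red stop button alone and do not move or pick up the things standing around (oil bottle, screwdriver, brass bush, wooden drill-bit block).

Things in the scene. Friction and masses are not known exactly. Their poses are not given: they have to be found in the camera images.
- gearbox: Grey-green cast gearbox fixed to the bench, turned up to 0.7 rad. Origin: centre of its underside, z up. Housing 200 (x) by 240 (y) by 100 mm high (flat deck on top), foot 230 by 260 mm. A black motor, 85 mm long, top 94 mm above the bench, sticks out of its +x side, a 45 mm shaft out of +y. The selector slot runs along its y at x = 0; marks beside it: white y = -35 mm, yellow y = 0, red y = +35 mm.
- selector_knob (a point): Centre of the red selector knob, 136 mm above the bench, axes as the gearbox's. Knob: a cross in plan, 32 mm along the slot by 40 mm across, from 118 to 154 mm above the bench, with a 36 (across) by 30 mm cap, top at 160 mm, and a 14 mm stem below. Push its -y face (30 mm wide) towards +y. The deck within 50 mm of the slot is bare.
- selector (a joint): Slide of the selector towards the gearbox's +y, m: 0 neutral (white mark), 0.035 first notch (yellow), 0.070 second stop (red), a solid end. It starts in neutral. A spring detent draws it to the nearest of the three; about 6 N of push takes it out of a notch, and let go between two it snaps to the nearer one.
- start_top (a point): Centre of the top of the green start button: 30 mm diameter, 70 mm above the bench when up, in a 46 mm round collar (top 60 mm above the bench) on a fixed grey box 70 by 70 by 48 mm. The start and stop boxes are alike, both to the robot's right; either may be the nearer to the gearbox.
- start (a joint): Travel of the green start button, m: 0 up, 0.006 fully down (about 5 N); a spring returns it.
- stop_top (a point): Centre of the top face of the red stop button, same size, on its own identical box. To be left alone.
- stop (a joint): Travel of the red stop button, m: 0 up, 0.006 fully down.
- oil: Yellow oil bottle with a red cap, 54 mm diameter, 150 mm tall, loose, standing on the bench beyond the gearbox's +y end. Origin: centre of its underside.
- driver: Orange-handled screwdriver, 170 mm long, loose, lying on the bench in front of the gearbox, roughly along the gearbox's y. Origin: under its middle.
- bush: Flanged brass bush, 40 mm diameter, 34 mm tall, loose, standing on the gearbox deck near its (+x, -y) corner. Origin: centre of its underside.
- bitblock: Wooden block, 60 by 110 by 40 mm, with steel drill bits standing in it (up to 92 mm above the bench), loose on the bench beyond the button boxes. Origin: centre of its underside.
Mind the look-alikes: they are no part of the job. Leave any orange or pink look-alike of the part that bears stop_top alone.

How it is judged:
On the way, in this order (a step that is already met when the one before it is completed fails the run):
1. the selector is past the first notch and home at its second stop (value of joint selector above 0.066 m), for 0.3 s.
2. the green start button is pressed down (value of joint start above 0.0045 m), for 0.05 s.
At the end, for the whole second after the job is handed in: The selector rests within 4 mm of its second stop (joint above 0.066 m), the start button has been pressed and is up again, the stop button is up, and no bystander has moved more than 15 mm (value of joint selector above 0.066 m and value of joint each of start, stop below 0.002 m and distance of each of oil, driver, bush, bitblock from where it was at the start of the episode below 0.015 m); the robot touches nothing.
It fails at once if the start button is pressed before the selector is at its second stop (value of joint start above 0.003 m and value of joint selector below 0.062 m).
It fails at once if the red stop button is pressed (value of joint stop above 0.003 m).
It fails at once if the selector knob is pinched between the fingers ((contact force between the fingers and selector_c0 above 1 N and contact force between the fingers and selector_c1 above 1 N) or (contact force between the fingers and selector_c2 above 1 N and contact force between the fingers and selector_c3 above 1 N)).
It fails at once if a thing standing around is moved, lifted or knocked over (distance of any of oil, driver, bush, bitblock from where it was at the start of the episode above 0.015 m or angle between any of oil, bush, bitblock's own z axis and vertical above 0.5 rad).
It also fails if it takes over 48 s, if anything falls off the work surface, if the arm or the gripper's body presses on something with over 40 N, if the wrist force passes 120 N, or if a joint passes its speed limit or range.

## Robot

A 7-joint arm with a two-finger parallel gripper is mounted at the origin on the work surface. World frame = base frame: x ahead of the robot, y to its left, z up, the work surface at z = 0. Lengths are in m, angles in rad, forces in N, time in s.
With the tool pointing down it reaches from about 0.425 to 0.925 m from the base axis. Payload 6.8 kg.
Tool frame: the origin (TCP) lies on the front face of the gripper's body, between the roots of the fingers; the fingertips stand 73 mm ahead of it and the grasp point (between the pads) lies r.pinch_z ahead of it (r.pinch_z is the distance from the TCP to the grasp point, in m); z points along the fingers, y is the direction in which the jaws open and shut (so a half turn about z gives the same grasp; the last joint's range is limited). The gripper opens to 85 mm and grips with 20 to 120 N. Pads are 22 mm wide; open, the fingers measure 114 mm over their backs; the gripper's body (76 mm by 85 mm) begins 54 mm behind the grasp point. The pads swing forward as they close: fully open they stand 13 mm farther back than shut.
Start: joints at [1.166, 0.477, 0.022, 1.555, -0.011, 1.109, -0.083], TCP at [0.197, -0.646, 0.304] pointing down, gripper open.
Joint ranges: [-2.96, 2.96], [-0.34, 2.1], [-1.41, 1.46], [0.24, 2.44], [-1.37, 4.51], [0.17, 1.92], [-2.96, 2.96]. Speed limits (rad/s): [2.39, 2.39, 3.14, 3.14, 3.14, 3.14, 3.14].

## Interface

Orientations are given as a rotation vector (axis times angle).
In Python, from bench import readout, grab_frame, r, search_frame, masks_of, tip_of gives the robot as it stands.
- The arm moves only by the tool step_arm, never from a script. Its argument "commands" is a list of rows, each a list of 7 numbers: the shift along the tool's x, y, z as a fraction of full scale, then the turn, a rotation vector about the tool's x, y, z as a fraction of full scale, then the gripper's target within -1 to 1 (shut at 1, half-way at 0, fully open at -1). In form: [[tx, ty, tz, ax, ay, az, hand], ...]. A call has exactly 10 rows; each row is the pose to reach, as a shift and turn from the pose measured when the call began, along the tool's axes at that moment, turning the shorter way round; what a row does not reach only later rows make up. Full scale, the value 1, is 500 mm for a shift and 360 degrees for a turn. A row lasts 1/8 s, in which the tool goes at most 62.5 mm and 10.7 degrees, less where a joint would pass 70% of its speed; a pose out of reach is approached as far as the arm can. A call with a number of a shift or a turn outside -1 to 1 is refused whole. A call with a gripper value outside its range is refused whole. The fingers move at their own pace and stop on an object; "newtons" is the grip in N (left out, the last holds). Time passes only in rows, so rows that repeat a pose let the fingers close, or fill a call up. It gives the time, the measured TCP pose, the force and the opening at its end, in the units of the state.
- readout.get_obs(): the state, without advancing time (a new reading comes with each control period).
- grab_frame(name): name is "side" or "top" or "wrist"; returns a dict with "img" (384x512x3 uint8, red, green, blue), "K" (3x3 intrinsics, pixels), "world_to_cam" (4x4, takes a point from world to camera coordinates). Camera axes: x right, y down, z forward; pixel columns grow to the right and rows downward; lengths in m; the calibration is good to about 2 mm. A picture is of the moment at which its call begins. There is no depth.
- r.hand_in(): hands the job in, once; it reports no verdict.
Trained networks look in a picture, given as the dict that the camera call returned (one of the last four; its "shot" number tells which), for a name from the list of things; names that differ only in an ending like _2 or _b are one class to them, and where a whole thing is asked for, a point or a joint stands for the part that bears it (a point fixed in the world has none). Each returns a list of dicts, best first, with "p" (0 to 1); they miss things now and then, are a little off and sometimes report something else, mostly with a low value. They report only what shows in the picture. A call takes as long as a camera call. They do not tell look-alikes from the thing itself.
- search_frame(thing, picture): "extent" ([centre column, centre row, width, height] in pixels, round what is visible of it).
- masks_of(thing, picture): "pixels" (384x512 bool, what is visible of it) and "extent" ([centre column, centre row, width, height] in pixels, round what is visible of it).
- tip_of(thing, picture): "point" ([column, row] in pixels: a listed point, or the origin of a listed thing).
The state is a dict: "clock": time; "joints": joint angles; "qvel": joint speeds; "tau": joint torques, N m; "tcp_pos": TCP position; "orientation": TCP orientation; "contact_force": force on the tool from outside, world axes, zero at the start; "moment": the same for the moment, N m; "grip_width": finger opening in m.
Only numpy, scipy, OpenCV 4.12 (cv2) and the standard library are available. Lean on these libraries where they do the work, as an engineer would, in place of code of your own. Each camera call takes 0.05 s, during which the arm holds its last target. There are 200 camera calls.

## Working session

There is one attempt and no reset: what is moved stays moved. The work goes in short steps, Python scripts to look and compute and a tool call to move; the robot and the scene stay as the last step left them, time stands still between calls to the robot, and variables do not carry over. Pictures are saved under pics/ and viewed, about 8 in all and at most 12, crops included, and the job is handed in when it is done.

Besides the shell and the picture viewer there is one more tool, called after ">>>" in YAML: its name, and indented under it one key for each argument. step_arm: Moves the arm, as the interface text tells. Its arguments: {"type":"object","properties":{"commands":{"type":"array"},"newtons":{"type":"number"}},"required":["commands"]}

```bash
mkdir -p pics; ls; cat > h.py <<'E'
import numpy as np, cv2
from bench import readout, grab_frame, r, search_frame, masks_of, tip_of
from scipy.spatial.transform import Rotation as R
def ray(f,px):
    M=f["world_to_cam"]; Rm=M[:3,:3]; t=M[:3,3]
    return -Rm.T@t, Rm.T@np.linalg.inv(f["K"])@np.array([px[0],px[1],1.])
def atz(f,px,z):
    o,d=ray(f,px); return o+d*(z-o[2])/d[2]
def proj(f,P):
    P=np.atleast_2d(P); c=(f["world_to_cam"]@np.c_[P,np.ones(len(P))].T)[:3]; u=f["K"]@c; return (u[:2]/u[2]).T
def save(f,n,crop=None,s=1):
    im=f["img"][...,::-1]
    if crop: im=im[crop[1]:crop[3],crop[0]:crop[2]]
    cv2.imwrite("pics/"+n,cv2.resize(im,None,fx=s,fy=s,interpolation=cv2.INTER_CUBIC))
E
python3 - <<'E'
from h import *
Z=dict(gearbox=0,selector_knob=.136,start_top=.07,stop_top=.07,oil=0,driver=0,bush=.1,bitblock=0)
fs={n:grab_frame(n) for n in("top","side")}
for n,f in fs.items():
    save(f,n+"0.png")
    for k,z in Z.items():
        for d in tip_of(k,f)[:3]: print(n,k,round(d["p"],2),np.round(d["point"],1),np.round(atz(f,d["point"],z),3))
a=np.vstack([fs["top"]["img"]])
o=readout.get_obs(); print(o["clock"],o["tcp_pos"],R.from_rotvec(o["orientation"]).as_matrix().round(3),o["grip_width"],r.pinch_z)
E
```

```text
pics
top gearbox 0.56 [210.1 182.8] [0.593 0.175 0.   ]
top selector_knob 0.71 [215.5 179.5] [0.572 0.148 0.136]
top start_top 0.58 [391.  204.4] [ 0.527 -0.304  0.07 ]
top stop_top 0.54 [338.3 206.3] [ 0.52  -0.167  0.07 ]
top stop_top 0.43 [330.3 254.9] [ 0.395 -0.143  0.07 ]
top stop_top 0.43 [331.7 160.8] [ 0.642 -0.153  0.07 ]
top oil 0.57 [145.  142.9] [0.706 0.364 0.   ]
top driver 0.82 [165.1 224. ] [0.476 0.294 0.   ]
top bush 0.59 [229.5 157.4] [0.639 0.117 0.1  ]
top bitblock 0.81 [380.6 151.2] [ 0.691 -0.305  0.   ]
side selector_knob 0.58 [232.8 204.3] [0.581 0.15  0.136]
side start_top 0.59 [279.  139.8] [ 0.53  -0.296  0.07 ]
side stop_top 0.62 [237.7 159.3] [ 0.644 -0.144  0.07 ]
side stop_top 0.56 [274.4 159.7] [ 0.525 -0.167  0.07 ]
side stop_top 0.52 [315.3 169. ] [ 0.39  -0.142  0.07 ]
side oil 0.91 [161.8 305.5] [0.696 0.377 0.   ]
side driver 0.84 [258.4 293.8] [0.484 0.3   0.   ]
side bush 0.68 [213.9 207. ] [0.639 0.131 0.1  ]
side bitblock 0.95 [236.7 150.5] [ 0.689 -0.303  0.   ]
0.9 [ 0.19742403 -0.64549055  0.30394062] [[ 0.956  0.292  0.   ]
 [ 0.292 -0.956 -0.   ]
 [ 0.     0.    -1.   ]] 0.0852029714215128 0.0539
```

View pics/top0.png

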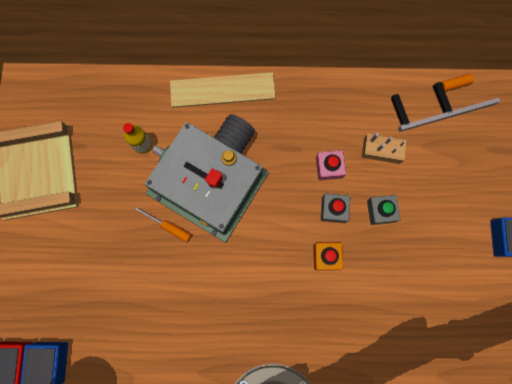

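View pics/side0.png

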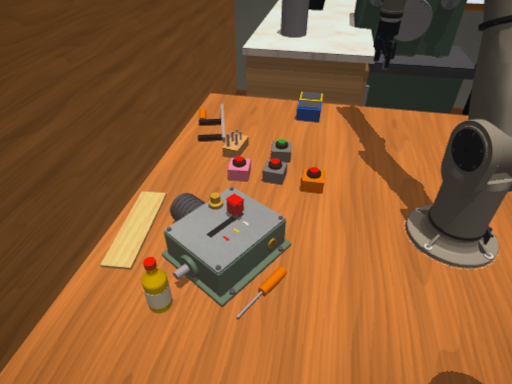

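The top view shows one green button on a grey box, at (388,208). There are three red-topped boxes: grey (338,206), pink (332,162) and orange (330,256). The grey one is the real stop, and the pink and orange ones are look-alikes. The knob is at (215,178), and its slot runs up-left towards the oil bottle. Next I'll measure the marks.

```bash
python3 - <<'E'
from h import *
f=grab_frame("top"); g=grab_frame("side")
for n,f,box in(("top",f,(145,115,270,240)),("side",g,(160,180,295,295))):
    x0,y0,x1,y1=box; im=f["img"][y0:y1,x0:x1]; h=cv2.cvtColor(im,cv2.COLOR_RGB2HSV).astype(int); H,S,V=h[...,0],h[...,1],h[...,2]
    for nm,m in(("red",((H<8)|(H>172))&(S>150)&(V>90)),("yel",(H>20)&(H<32)&(S>120)&(V>120)),("whi",(S<40)&(V>185)),("blk",(V<45))):
        c,l,st,ce=cv2.connectedComponentsWithStats(m.astype(np.uint8))
        for i in range(1,c):
            if st[i,4]>=5: 
                p=ce[i]+[x0,y0]; print(n,nm,st[i,4],p.round(1),atz(f,p,.1).round(4))
    save(f,n+"c.png",box,4)
    for k in("start_top","stop_top"):
        for d in masks_of(k,f)[:4]:
            m=d["pixels"]&(f["img"].max(2)>60); yy,xx=np.where(m); print(n,k,round(d["p"],2),np.round(d["extent"],1),f["img"][m].mean(0).round())
    # green top
    h=cv2.cvtColor(f["img"],cv2.COLOR_RGB2HSV); m=cv2.inRange(h,(50,140,50),(75,255,255)); 
    c,l,st,ce=cv2.connectedComponentsWithStats(m)
    for i in range(1,c):
        if st[i,4]>20: print("green",st[i],ce[i].round(1),atz(f,ce[i],.069).round(4))
E
```

```text
top red 196 [212.9 177.2] [0.5862 0.1578 0.1   ]
top red 12 [184.3 179.2] [0.5802 0.2306 0.1   ]
top yel 16 [195.7 186.4] [0.5616 0.2008 0.1   ]
top whi 8 [206.9 194. ] [0.5424 0.1717 0.1   ]
top blk 101 [245.7 141.1] [0.6839 0.0757 0.1   ]
top blk 95 [195.  169.7] [0.6055 0.2045 0.1   ]
top blk 191 [242.7 203. ] [0.5205 0.0804 0.1   ]
top blk 16 [220.5 184.7] [0.567  0.1379 0.1   ]
top stop_top 0.65 [330.1 257.1  12.2  12.1] [189.  35.  28.]
top stop_top 0.56 [338.8 206.3  12.7   9.2] [176.  29.  23.]
top stop_top 0.52 [333.3 162.9  11.8  10.9] [173.  26.  20.]
top stop_top 0.22 [206.8 179.6 124.3 131.8] [124. 121. 116.]
green [382 202  12  12 117] [387.5 207.4] [ 0.519  -0.2953  0.069 ]
side red 288 [234.7 204.5] [0.5875 0.1101 0.1   ]
side red 12 [225.3 237.6] [0.5796 0.2316 0.1   ]
side yel 16 [235.5 230. ] [0.5621 0.2019 0.1   ]
side yel 95 [162.4 278.2] [0.6787 0.3736 0.1   ]
side whi 12 [245.3 222.6] [0.5445 0.1716 0.1   ]
side start_top 0.64 [226.9 244.1 127.  119.5] [127. 122. 113.]
side start_top 0.44 [281.8 142.7   9.4   6.8] [ 44. 124.  50.]
side stop_top 0.44 [314.1 173.3  11.7  12.2] [172.  29.  10.]
side stop_top 0.38 [238.2 161.6   9.4  13.1] [165.  39.  25.]
green [278 139   8   6  32] [281.6 141.7] [ 0.5192 -0.287   0.069 ]
```

View pics/topc.png

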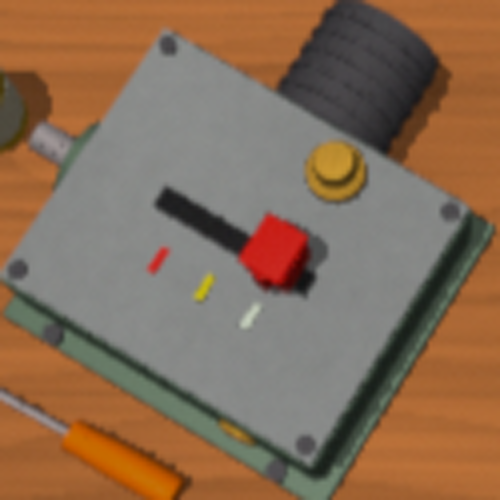

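The mark spacing is 69.8 mm against 70 mm expected, and the white, yellow and red order is right. That puts the slot's +y along world (.523,.852), a gearbox yaw of about -0.55. I'll move to a viewing waypoint near the gearbox.

```bash
cat >> h.py <<'E'
Y=np.array([.523,.852,0]);X=np.array([.852,-.523,0]);O=np.array([.592,.183,0])
RT=np.c_[Y,X,[0,0,-1]]
def cmd(p,Rm=None):
    o=readout.get_obs(); R0=R.from_rotvec(o["orientation"]); 
    a=np.zeros(3) if Rm is None else (R0.inv()*R.from_matrix(Rm)).as_rotvec()
    s=R0.inv().apply(np.array(p)-o["tcp_pos"]); print("t",o["clock"],"cmd",(s/.5).round(4),(a/2/np.pi).round(4))
def gb(p): d=np.array(p)-O; return np.array([d@X,d@Y,p[2]])
E
python3 -c "
from h import *
cmd([.5,-.25,.304],RT)"
```

```text
t 1.2 cmd [ 8.100e-01 -5.795e-01 -2.000e-04] [-0.     -0.     -0.1152]
```

>>> step_arm:
  commands:
    - [0.81,-0.58,0,0,0,-0.115,1]
    - [0.81,-0.58,0,0,0,-0.115,1]
    - [0.81,-0.58,0,0,0,-0.115,1]
    - [0.81,-0.58,0,0,0,-0.115,1]
    - [0.81,-0.58,0,0,0,-0.115,1]
    - [0.81,-0.58,0,0,0,-0.115,1]
    - [0.81,-0.58,0,0,0,-0.115,1]
    - [0.81,-0.58,0,0,0,-0.115,1]
    - [0.81,-0.58,0,0,0,-0.115,1]
    - [0.81,-0.58,0,0,0,-0.115,1]

```text
clock: 2.45
tcp_pos: [0.4997, -0.25, 0.3038]
orientation: [2.742, 1.533, -0.001]
contact_force: [-1.1, -0.0, 0.3]
grip_width: 0.0002
```

```bash
python3 -c "
from h import *
cmd(O-.1*Y+[0,0,.304],RT); print(readout.get_obs()['joints'].round(2))
f=grab_frame('wrist')
h=cv2.cvtColor(f['img'],cv2.COLOR_RGB2HSV); m=cv2.inRange(h,(50,140,50),(75,255,255))
c,l,st,ce=cv2.connectedComponentsWithStats(m)
for i in range(1,c):
  if st[i,4]>20: print(st[i],ce[i],atz(f,ce[i],.069))
"
```

```text
t 2.45 cmd [ 0.6345 -0.2962 -0.0007] [-0.      0.0001 -0.0001]
[ 0.62  0.31 -0.33  1.82  0.11  1.03 -0.3 ]
[281 184  25  26 284] [293.59507042 199.04225352] [ 0.51998878 -0.29671401  0.069     ]
```

>>> step_arm:
  commands:
    - [0.634,-0.296,0,0,0,0,1]
    - [0.634,-0.296,0,0,0,0,1]
    - [0.634,-0.296,0,0,0,0,1]
    - [0.634,-0.296,0,0,0,0,1]
    - [0.634,-0.296,0,0,0,0,1]
    - [0.634,-0.296,0,0,0,0,1]
    - [0.634,-0.296,0,0,0,0,1]
    - [0.634,-0.296,0,0,0,0,1]
    - [0.634,-0.296,0,0,0,0,1]
    - [0.634,-0.296,0,0,0,0,1]

```text
clock: 3.75
tcp_pos: [0.5399, 0.0951, 0.3036]
orientation: [2.745, 1.527, -0.002]
contact_force: [-0.1, 0.2, 0.9]
grip_width: -0.0
```

```bash
python3 -c "
from h import *
f=grab_frame('wrist'); save(f,'w1.png')
for k,z in(('selector_knob',.136),('bush',.1)):
  for d in tip_of(k,f)[:2]: p=atz(f,d['point'],z);print(k,d['p'],d['point'],p,gb(p))
h=cv2.cvtColor(f['img'],cv2.COLOR_RGB2HSV); m=cv2.inRange(h,(0,150,90),(8,255,255))|cv2.inRange(h,(172,150,90),(180,255,255))
c,l,st,ce=cv2.connectedComponentsWithStats(m)
for i in range(1,c):
  if st[i,4]>20:
    for z in(.1,.16): print(st[i],ce[i],z,gb(atz(f,ce[i],z)))
print(proj(f,[O-.035*Y+[0,0,.16],O+.035*Y+[0,0,.1],O+[0,0,.1]]))
"
```

```text
selector_knob 0.73 [252.6, 105.1] [0.57467097 0.15643285 0.136     ] [-0.00086971 -0.0316983   0.136     ]
bush 0.78 [334.7, 105.3] [0.63885082 0.1172018  0.1       ] [ 0.07432936 -0.03155709  0.1       ]
[203  22  20   8 142] [212.34507042  25.15492958] 0.1 [-0.0354503   0.03527156  0.1       ]
[203  22  20   8 142] [212.34507042  25.15492958] 0.16 [-0.02711057  0.0195346   0.16      ]
[ 230   86   53   44 2130] [256.21971831 107.442723  ] 0.1 [ 0.00194199 -0.0330839   0.1       ]
[ 230   86   53   44 2130] [256.21971831 107.442723  ] 0.16 [ 0.00206827 -0.03380614  0.16      ]
[418 285  28  23 441] [432.39229025 295.29931973] 0.1 [ 0.19611569 -0.23442641  0.1       ]
[418 285  28  23 441] [432.39229025 295.29931973] 0.16 [ 0.15359046 -0.19092248  0.16      ]
[[253.36500759 109.14827   ]
 [253.51212775  25.29404236]
 [253.83417945  68.96035634]]
```

View pics/w1.png

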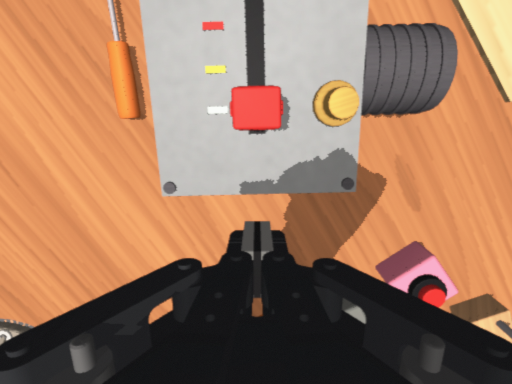

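The wrist view confirms it: the knob is at (256,107) on the slot line, the bush at (338,103) is clear of the path, and the closed fingers are at (257,240), right behind the knob. I'll descend here and then push.

>>> step_arm:
  commands:
    - [0,0.004,0.08,0,0,0,1]
    - [0,0.004,0.16,0,0,0,1]
    - [0,0.004,0.213,0,0,0,1]
    - [0,0.004,0.213,0,0,0,1]
    - [0,0.004,0.213,0,0,0,1]
    - [0.02,0.004,0.213,0,0,0,1]
    - [0.03,0.004,0.213,0,0,0,1]
    - [0.04,0.004,0.213,0,0,0,1]
    - [0.05,0.004,0.213,0,0,0,1]
    - [0.05,0.004,0.213,0,0,0,1]

```text
clock: 5.15
tcp_pos: [0.5548, 0.1166, 0.1971]
orientation: [2.744, 1.53, -0.001]
contact_force: [-0.1, 1.0, -0.7]
grip_width: -0.0001
```

```bash
python3 -c "
from h import *
o=readout.get_obs(); print(gb(o['tcp_pos'])); cmd(O+.003*Y+.002*X+[0,0,.197],RT)"
```

```text
[ 0.00298209 -0.07601372  0.19711005]
t 5.15 cmd [ 1.581e-01 -2.400e-03  1.000e-04] [-0.      0.0001 -0.0005]
```

Now the push: about 8 mm per row, to just short of the end.

>>> step_arm:
  commands:
    - [0.016,0,0,0,0,0,1]
    - [0.032,0,0,0,0,0,1]
    - [0.048,0,0,0,0,0,1]
    - [0.064,0,0,0,0,0,1]
    - [0.08,0,0,0,0,0,1]
    - [0.096,0,0,0,0,0,1]
    - [0.112,0,0,0,0,0,1]
    - [0.128,0,0,0,0,0,1]
    - [0.144,0,0,0,0,0,1]
    - [0.16,0,0,0,0,0,1]

```text
clock: 6.4
tcp_pos: [0.5974, 0.1856, 0.1972]
orientation: [-2.744, -1.53, -0.001]
contact_force: [-0.1, -0.1, -0.4]
grip_width: 0.0
```

```bash
python3 -c "
from h import *
o=readout.get_obs(); print(gb(o['tcp_pos']),o['contact_force'].round(1))
for n in('wrist','top'):
  f=grab_frame(n); save(f,n+'2.png',(150,0,360,160) if n=='wrist' else (145,115,270,240),2)
  h=cv2.cvtColor(f['img'],cv2.COLOR_RGB2HSV); m=cv2.inRange(h,(0,150,70),(8,255,255))|cv2.inRange(h,(172,150,70),(180,255,255))
  c,l,st,ce=cv2.connectedComponentsWithStats(m)
  for i in range(1,c):
    if st[i,4]>20: print(n,st[i],gb(atz(f,ce[i],.155)))
"
```

```text
[0.0032399  0.00506593 0.19715207] [-0.1 -0.1 -0.4]
wrist [ 177  149  120   88 7499] [-8.91070667e-05  3.85589326e-02  1.55000000e-01]
top [123 123  11  10  91] [-0.00643111  0.21216299  0.155     ]
top [327 156  12  12 116] [ 0.19113062 -0.26152922  0.155     ]
top [332 200  12  12 120] [ 0.10240937 -0.32676784  0.155     ]
top [325 250  12  12 114] [-0.00958225 -0.37141468  0.155     ]
top [  0 341  24  43 311] [-0.57749309  0.11071952  0.155     ]
```

The knob reads about +0.038 and there is no force now, so the detent has drawn it off the fingers. I'll nudge on to feel the solid end, then back off and rise.

>>> step_arm:
  commands:
    - [0.003,0,0,0,0,0,1]
    - [0.006,0,0,0,0,0,1]
    - [0.009,0,0,0,0,0,1]
    - [0.012,0,0,0,0,0,1]
    - [0.012,0,0,0,0,0,1]
    - [0.012,0,0,0,0,0,1]
    - [0.012,0,0,0,0,0,1]
    - [0.012,0,0,0,0,0,1]
    - [0.012,0,0,0,0,0,1]
    - [0.012,0,0,0,0,0,1]

```text
clock: 7.75
tcp_pos: [0.5996, 0.1894, 0.197]
orientation: [2.743, 1.53, -0.005]
contact_force: [-4.9, -5.2, 4.6]
grip_width: 0.0005
```

Against the solid end, with about 7 N. Back off and up.

>>> step_arm:
  commands:
    - [-0.04,0,0,0,0,0,1]
    - [-0.1,0,0,0,0,0,1]
    - [-0.15,0,0,0,0,0,1]
    - [-0.15,0,-0.1,0,0,0,1]
    - [-0.2,0,-0.2,0,0,0,1]
    - [-0.25,0,-0.21,0,0,0,1]
    - [-0.25,0,-0.21,0,0,0,1]
    - [-0.25,0,-0.21,0,0,0,1]
    - [-0.25,0,-0.21,0,0,0,1]
    - [-0.25,0,-0.21,0,0,0,1]

```text
clock: 9.0
tcp_pos: [0.5342, 0.0841, 0.3019]
orientation: [2.743, 1.532, -0.006]
contact_force: [0.7, 0.3, 0.5]
grip_width: 0.0002
```

```bash
python3 -c "
from h import *
f=grab_frame('wrist'); save(f,'w3.png')
h=cv2.cvtColor(f['img'],cv2.COLOR_RGB2HSV); m=cv2.inRange(h,(0,150,70),(8,255,255))|cv2.inRange(h,(172,150,70),(180,255,255))
c,l,st,ce=cv2.connectedComponentsWithStats(m)
for i in range(1,c):
    if st[i,4]>20: print(st[i],gb(atz(f,ce[i],.16)))
for d in tip_of('bush',f)[:1]: print(atz(f,d['point'],.1))
cmd([.52,-.296,.2],RT)
"
```

```text
[228   0  52  21 853] [0.00116182 0.01567701 0.16      ]
[202   4  20   8 155] [-0.02681308  0.01668816  0.16      ]
[419 277  29  25 541] [ 0.15290382 -0.19546408  0.16      ]
[0.63777535 0.1183394  0.1       ]
t 9.1 cmd [-0.6607  0.3748  0.2059] [-0.0002  0.0005 -0.0003]
```

View pics/w3.png

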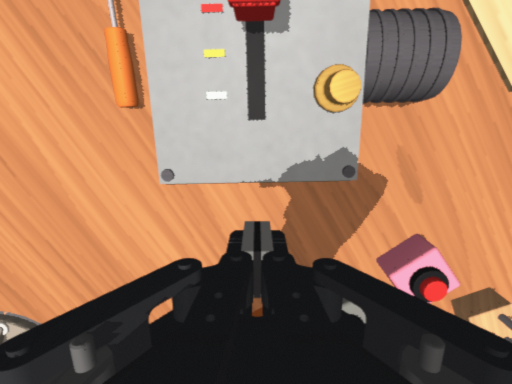

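The knob is now beside the red mark, at the top of the image, and the bush hasn't moved. I'll go above the green button and check the knob in the top view, which will be unobstructed.

>>> step_arm:
  commands:
    - [-0.661,0.375,0,0,0,0,1]
    - [-0.661,0.375,0,0,0,0,1]
    - [-0.661,0.375,0,0,0,0,1]
    - [-0.661,0.375,0,0,0,0,1]
    - [-0.661,0.375,0,0,0,0,1]
    - [-0.661,0.375,0,0,0,0,1]
    - [-0.661,0.375,0,0,0,0,1]
    - [-0.661,0.375,0,0,0,0,1]
    - [-0.661,0.375,0,0,0,0,1]
    - [-0.661,0.375,0,0,0,0,1]

```text
clock: 10.35
tcp_pos: [0.5208, -0.2942, 0.3031]
orientation: [2.741, 1.535, -0.005]
contact_force: [0.2, -0.0, 0.1]
grip_width: 0.0001
```

```bash
python3 -c "
from h import *
f=grab_frame('top'); w=grab_frame('wrist')
h=cv2.cvtColor(f['img'],cv2.COLOR_RGB2HSV); m=cv2.inRange(h,(0,150,70),(8,255,255))|cv2.inRange(h,(172,150,70),(180,255,255))
c,l,st,ce=cv2.connectedComponentsWithStats(m)
for i in range(1,c):
    if st[i,4]>20: print(st[i],gb(atz(f,ce[i],.15)))
h=cv2.cvtColor(w['img'],cv2.COLOR_RGB2HSV); m=cv2.inRange(h,(50,140,50),(75,255,255))
c,l,st,ce=cv2.connectedComponentsWithStats(m)
for i in range(1,c):
  if st[i,4]>20: print(st[i],ce[i],atz(w,ce[i],.069))
a=cv2.resize(f['img'][100:260,130:345],(430,320),interpolation=2); b=w['img'][::1,:]; b=cv2.resize(b,(427,320))
cv2.imwrite('pics/c4.png',np.hstack([a,b])[:,:800,::-1])
cmd([.52,-.296,.143],RT)
"
```

```text
[123 123  11  10  91] [-0.00576783  0.21439051  0.15      ]
[181 154  18  19 213] [-0.00042248  0.03332664  0.15      ]
[327 156  12  12 116] [ 0.19275295 -0.26160121  0.15      ]
[332 200  12  12 120] [ 0.103601   -0.32715652  0.15      ]
[324 249  13  13 128] [-0.00886338 -0.37179579  0.15      ]
[  0 343  23  41 269] [-0.5818456   0.10921806  0.15      ]
[245 160  26  27 180] [257.01666667 175.67222222] [ 0.51964047 -0.29709334  0.069     ]
t 10.45 cmd [-0.0015  0.0005  0.3202] [-0.0002  0.0005 -0.    ]
```

View pics/c4.png

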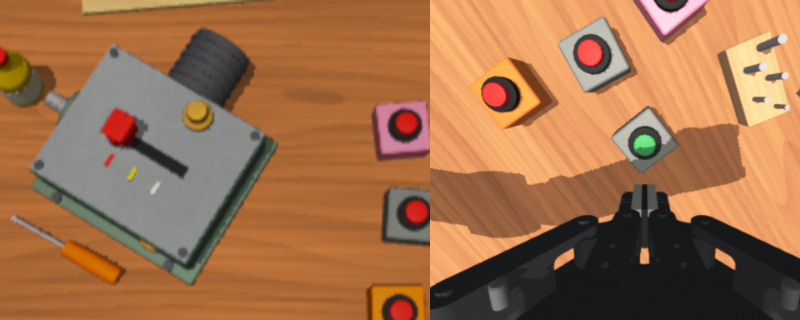

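The knob sits at the red mark, measured at y = +0.033, at its second stop. The wrist view shows the green button on its grey box right ahead of the fingertips. I'll descend and press.

>>> step_arm:
  commands:
    - [-0.002,0,0.1,0,0,0,1]
    - [-0.002,0,0.2,0,0,0,1]
    - [-0.002,0,0.28,0,0,0,1]
    - [-0.002,0,0.31,0,0,0,1]
    - [-0.002,0,0.316,0,0,0,1]
    - [-0.002,0,0.322,0,0,0,1]
    - [-0.002,0,0.327,0,0,0,1]
    - [-0.002,0,0.332,0,0,0,1]
    - [-0.002,0,0.335,0,0,0,1]
    - [-0.002,0,0.335,0,0,0,1]

```text
clock: 11.7
tcp_pos: [0.5207, -0.2964, 0.1367]
orientation: [2.739, 1.532, -0.003]
contact_force: [1.3, -0.1, 6.7]
grip_width: 0.0
```

Contact at 6.7 N and TCP at 0.1367, so it should be fully down. I'll press 2 mm more to be sure, then lift clear.

>>> step_arm:
  commands:
    - [0,0,0.003,0,0,0,1]
    - [0,0,0.005,0,0,0,1]
    - [0,0,0.005,0,0,0,1]
    - [0,0,0.005,0,0,0,1]
    - [0,0,0.005,0,0,0,1]
    - [0,0,0.005,0,0,0,1]
    - [0,0,0.005,0,0,0,1]
    - [0,0,0.005,0,0,0,1]
    - [0,0,0.005,0,0,0,1]
    - [0,0,0.005,0,0,0,1]

```text
clock: 12.95
tcp_pos: [0.5208, -0.2965, 0.1365]
orientation: [2.739, 1.532, -0.003]
contact_force: [-5.7, 3.7, 21.3]
grip_width: -0.0003
```

>>> step_arm:
  commands:
    - [0,0,-0.03,0,0,0,1]
    - [0,0,-0.1,0,0,0,1]
    - [0,0,-0.2,0,0,0,1]
    - [0,0,-0.3,0,0,0,1]
    - [-0.3,0,-0.33,0,0,0,1]
    - [-0.3,0,-0.33,0,0,0,1]
    - [-0.3,0,-0.33,0,0,0,1]
    - [-0.3,0,-0.33,0,0,0,1]
    - [-0.3,0,-0.33,0,0,0,1]
    - [-0.3,0,-0.33,0,0,0,1]

```text
clock: 14.2
tcp_pos: [0.4434, -0.4218, 0.3018]
orientation: [2.737, 1.536, -0.002]
contact_force: [1.2, -0.2, -0.4]
grip_width: -0.0
```

```bash
python3 -c "
from h import *
o=readout.get_obs(); print(o['clock'],o['tcp_pos'],o['qvel'].round(3),o['contact_force'])
f=grab_frame('top');g=grab_frame('side')
for k,z in dict(selector_knob=.136,start_top=.07,oil=0,driver=0,bush=.1,bitblock=0).items():
  for F in(f,g):
    for d in tip_of(k,F)[:1]: print(k,np.round(d['p'],2),np.round(d['point'],1),atz(F,d['point'],z).round(3))
h=cv2.cvtColor(f['img'],cv2.COLOR_RGB2HSV); m=cv2.inRange(h,(0,150,70),(8,255,255))|cv2.inRange(h,(172,150,70),(180,255,255))
c,l,st,ce=cv2.connectedComponentsWithStats(m)
for i in range(1,c):
    if st[i,4]>20: print(st[i],gb(atz(f,ce[i],.15)))
a=cv2.resize(f['img'][100:280,110:440],(660,360),interpolation=2)
cv2.imwrite('pics/end.png',a[...,::-1])
"
```

```text
14.2 [ 0.44341813 -0.42184617  0.30179687] [-0.002 -0.001  0.004 -0.002  0.004 -0.     0.002] [ 1.21983717 -0.19742826 -0.41410355]
selector_knob 0.51 [190.2 167. ] [0.603 0.211 0.136]
selector_knob 0.71 [209.1 218.1] [0.624 0.211 0.136]
start_top 0.47 [393.3 207.1] [ 0.52 -0.31  0.07]
start_top 0.51 [283.  140.6] [ 0.515 -0.294  0.07 ]
oil 0.69 [158.5 303.9] [0.705 0.375 0.   ]
driver 0.61 [164.9 224.4] [0.475 0.295 0.   ]
driver 0.6 [258.4 296.8] [0.483 0.309 0.   ]
bush 0.45 [228.1 157.9] [0.638 0.12  0.1  ]
bush 0.68 [214.6 201.8] [0.643 0.111 0.1  ]
bitblock 0.71 [381.8 152.5] [ 0.687 -0.308  0.   ]
bitblock 0.64 [235.8 148.3] [ 0.696 -0.318  0.   ]
[123 123  11  10  89] [-0.00583307  0.21465904  0.15      ]
[181 154  17  19 205] [-0.0003531   0.03405296  0.15      ]
[327 156  12  12 113] [ 0.19281734 -0.26159848  0.15      ]
[332 200  12  12 120] [ 0.103601   -0.32715652  0.15      ]
[324 249  13  13 127] [-0.0088807 -0.3716795  0.15     ]
[  0 344  23  40 264] [-0.58212977  0.10885828  0.15      ]
```

View pics/end.png

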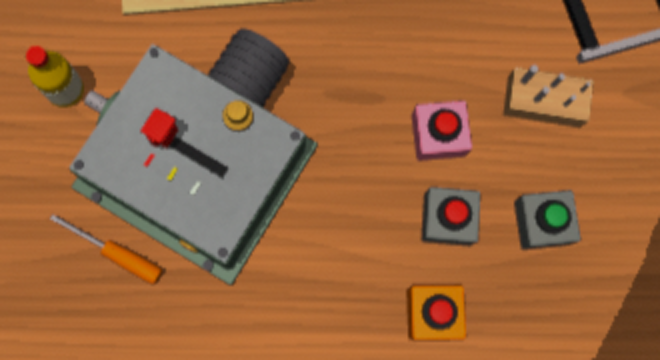

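The final picture shows the knob at the red mark, the green button released and every bystander in place, with the hand clear. Handing in.

```bash
python3 -c "
from bench import r
print(r.hand_in())"
```

```text
the job is handed in; nothing more can be done
None
```

The gearbox is in rapid and started, and the job is handed in; the hand-in gives no verdict. The arm was at 14.2 s of the 48 s allowed when it stopped moving.

- **Selector:** I pushed the knob with closed fingers from neutral to the solid end, where I felt about 7 N. After backing off, it measured 33–34 mm on the +y side of the slot centre against the nominal 35 mm, and it sits at the red mark in the last picture.
- **Start button:** I pressed the green button until it stopped, at up to 21 N with no further travel. I then let go and lifted the hand well clear; the force reading there was near zero (1.3 N).
- **Stop button and look-alikes:** I never touched the red stop button on the grey box, or the pink and orange look-alikes.
- **Bystanders:** The last network readings put the oil bottle, screwdriver, bush and drill-bit block where they began within about 10 mm. Two readings differ more, both from the side view: the bush by about 20 mm and the drill-bit block by 17 mm. The top view shows both within about 5 mm of where they began, so I take these as network noise. The oil bottle was not reported in the last top view, but its red cap is unchanged there.

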